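# Transfer the reagent bottles in reverse order

## Task

Move the four amber glass bottles, one by one, from the wooden rack to the white metal tray in the reverse order: the bottle at the left end of the wooden rack goes in the bay at the right end of the tray, the second from the left goes second from the right, and so on, one bottle to a bay. Keep them upright, set each one down on the bay's floor without dropping it, and leave them all standing there, released.

Things in the scene. Friction and masses are not known exactly. Their poses are not given: they have to be found in the camera images.
- slim_mid (a point): Amber glass tall slim round bottle, 32 mm in diameter, 90 mm tall with its narrow cap (body to 68 mm), black cap, about 0.1 kg. The point is its centre, half-way up (45 mm above its underside), z up along it. At the start it stands upright on its own black rubber mat in one of the four bays of the wooden rack.
- jar_mid (a point): Amber glass squat round jar, 44 mm in diameter, 62 mm tall with its wide cap (body to 46 mm), black cap, about 0.1 kg. The point is its centre, half-way up (31 mm above its underside), z up along it. At the start it stands upright on its own black rubber mat in one of the four bays of the wooden rack.
- square_mid (a point): Amber glass square bottle, 38 x 38 mm, 80 mm tall with its narrow cap (body to 58 mm), sides about parallel to the rack's, black cap, about 0.1 kg. The point is its centre, half-way up (40 mm above its underside), z up along it. At the start it stands upright on its own black rubber mat in one of the four bays of the wooden rack.
- flat_mid (a point): Amber glass flat oblong bottle, 50 mm long (frame y, along the row) by 26 mm thick (frame x, across the row), 72 mm tall with its narrow cap (body to 52 mm), black cap, about 0.1 kg. The point is its centre, half-way up (36 mm above its underside), z up along it. At the start it stands upright on its own black rubber mat in one of the four bays of the wooden rack.
- slim_mat: Thin black rubber mat, round, 46 mm across, 3 mm thick, fixed on the floor of one bay of the wooden rack, origin at the centre of its underside. It is the mat under the tall slim round bottle and remains there, so it shows in which bay that bottle stood at the start.
- jar_mat: Thin black rubber mat, round, 62 mm across, 3 mm thick, fixed on the floor of one bay of the wooden rack, origin at the centre of its underside. It is the mat under the squat round jar and remains there, so it shows in which bay that bottle stood at the start.
- square_mat: Thin black rubber mat, square, 56 x 56 mm, 3 mm thick, fixed on the floor of one bay of the wooden rack, origin at the centre of its underside. It is the mat under the square bottle and remains there, so it shows in which bay that bottle stood at the start.
- flat_mat: Thin black rubber mat, oblong, 66 mm along the row by 40 mm, 3 mm thick, fixed on the floor of one bay of the wooden rack, origin at the centre of its underside. It is the mat under the flat oblong bottle and remains there, so it shows in which bay that bottle stood at the start.
- wood_rack: Pale wooden rack, 79 x 312 mm, a row of four bays holding the four bottles at the start. Fixed. Origin: centre of its underside, on the table; y along the row, x across, z up. Bay centres at x = 0, y = +112.5, +37.5, -37.5, -112.5 mm; bays 71 x 71 mm inside, bare floor 8 mm above the table, 4 mm walls up to 18 mm, end boards up to 36 mm.
- metal_tray: White metal tray rack with aluminium ends, 79 x 312 mm, a row of four empty bays: where the bottles go. Fixed. Origin: centre of its underside, on the table; y along the row, x across, z up. Bay centres at x = 0, y = +112.5, +37.5, -37.5, -112.5 mm; bays 71 x 71 mm inside, bare floor 8 mm above the table, 4 mm walls up to 18 mm, end boards up to 26 mm.
Not all that is in view belongs to the job. What is shaped like the part that bears square_mid but blue, green or pink is not meant.

How it is judged (in metres and radians):
At the end, for the whole second after the job is handed in: Each bottle stands upright (within 0.1 rad), at rest and released on the floor (height within 4 mm) of the tray bay that mirrors its starting bay (same place counted from the other end), its centre within 24 mm of the bay centre both along and across the row (((y of slim_mat in the frame of wood_rack between 0.0925 and 0.1325 m and y of slim_mid in the frame of metal_tray between -0.1365 and -0.0885 m) or (y of slim_mat in the frame of wood_rack between 0.0175 and 0.0575 m and y of slim_mid in the frame of metal_tray between -0.0615 and -0.0135 m) or (y of slim_mat in the frame of wood_rack between -0.0575 and -0.0175 m and y of slim_mid in the frame of metal_tray between 0.0135 and 0.0615 m) or (y of slim_mat in the frame of wood_rack between -0.1325 and -0.0925 m and y of slim_mid in the frame of metal_tray between 0.0885 and 0.1365 m)) and x of slim_mid in the frame of metal_tray between -0.024 and 0.024 m and z of slim_mid in the frame of metal_tray between 0.049 and 0.057 m and angle between each of slim_mid, jar_mid, square_mid, flat_mid's own z axis and vertical below 0.1 rad and linear speed of each of slim, jar, square, flat below 0.02 m/s and contact force between the fingers and slim below 0.1 N and ((y of jar_mat in the frame of wood_rack between 0.0925 and 0.1325 m and y of jar_mid in the frame of metal_tray between -0.1365 and -0.0885 m) or (y of jar_mat in the frame of wood_rack between 0.0175 and 0.0575 m and y of jar_mid in the frame of metal_tray between -0.0615 and -0.0135 m) or (y of jar_mat in the frame of wood_rack between -0.0575 and -0.0175 m and y of jar_mid in the frame of metal_tray between 0.0135 and 0.0615 m) or (y of jar_mat in the frame of wood_rack between -0.1325 and -0.0925 m and y of jar_mid in the frame of metal_tray between 0.0885 and 0.1365 m)) and x of jar_mid in the frame of metal_tray between -0.024 and 0.024 m and z of jar_mid in the frame of metal_tray between 0.035 and 0.043 m and contact force between the fingers and jar below 0.1 N and ((y of square_mat in the frame of wood_rack between 0.0925 and 0.1325 m and y of square_mid in the frame of metal_tray between -0.1365 and -0.0885 m) or (y of square_mat in the frame of wood_rack between 0.0175 and 0.0575 m and y of square_mid in the frame of metal_tray between -0.0615 and -0.0135 m) or (y of square_mat in the frame of wood_rack between -0.0575 and -0.0175 m and y of square_mid in the frame of metal_tray between 0.0135 and 0.0615 m) or (y of square_mat in the frame of wood_rack between -0.1325 and -0.0925 m and y of square_mid in the frame of metal_tray between 0.0885 and 0.1365 m)) and x of square_mid in the frame of metal_tray between -0.024 and 0.024 m and z of square_mid in the frame of metal_tray between 0.044 and 0.052 m and contact force between the fingers and square below 0.1 N and ((y of flat_mat in the frame of wood_rack between 0.0925 and 0.1325 m and y of flat_mid in the frame of metal_tray between -0.1365 and -0.0885 m) or (y of flat_mat in the frame of wood_rack between 0.0175 and 0.0575 m and y of flat_mid in the frame of metal_tray between -0.0615 and -0.0135 m) or (y of flat_mat in the frame of wood_rack between -0.0575 and -0.0175 m and y of flat_mid in the frame of metal_tray between 0.0135 and 0.0615 m) or (y of flat_mat in the frame of wood_rack between -0.1325 and -0.0925 m and y of flat_mid in the frame of metal_tray between 0.0885 and 0.1365 m)) and x of flat_mid in the frame of metal_tray between -0.024 and 0.024 m and z of flat_mid in the frame of metal_tray between 0.04 and 0.048 m and contact force between the fingers and flat below 0.1 N); the robot touches nothing.
It fails at once if a bottle is tipped by more than about 40 degrees (angle between any of slim_mid, jar_mid, square_mid, flat_mid's own z axis and vertical above 0.7 rad).
It fails at once if a bottle is dropped (falls free of the fingers from about 25 mm or more) ((linear speed of slim above 0.7 m/s and contact force between the fingers and slim below 0.05 N) or (linear speed of jar above 0.7 m/s and contact force between the fingers and jar below 0.05 N) or (linear speed of square above 0.7 m/s and contact force between the fingers and square below 0.05 N) or (linear speed of flat above 0.7 m/s and contact force between the fingers and flat below 0.05 N)).
It also fails if it takes over 93 s, if anything falls off the work surface, if the arm or the gripper's body presses on something with over 40 N, if the wrist force passes 120 N, or if a joint passes its speed limit or range.

## Robot

A 6-joint arm with a two-finger parallel gripper is mounted at the origin on the work surface. World frame = base frame: x ahead of the robot, y to its left, z up, the work surface at z = 0. Lengths are in mm, angles in rad, forces in N, time in s.
With the tool pointing down it reaches from about 250 to 725 mm from the base axis. Payload 9.7 kg.
Tool frame: the origin (TCP) lies between the finger pads; the fingertips stand 22 mm ahead of it and the grasp point (between the pads) lies 3 mm ahead of it; z points along the fingers, y is the line along which they close (so a half turn about z gives the same grasp; the last joint's range is limited). The gripper opens to 85 mm and grips with 20 to 120 N. Pads are 22 mm wide; open, the fingers measure 114 mm over their backs; the gripper's body (76 mm by 85 mm) begins 54 mm behind the grasp point. The pads swing forward as they close: fully open they stand 13 mm farther back than shut.
Start: joints at [1.306, 0.087, 0.176, 1.66, 0, 1.571], TCP at [143.941, 530.828, 253.284] pointing down, gripper open.
Joint ranges: [-3.13, 3.13], [-0.85, 1.81], [-1.15, 1.24], [-2.2, 2.28], [-1.44, 1.52], [-3.14, 3.14]. Speed limits (rad/s): [2.22, 2.22, 2.57, 3.14, 3.14, 3.14].

## Interface

Orientations are given as a rotation vector (axis times angle).
In Python, from workcell import r gives the robot as it stands. The module is installed in compiled form; this text tells all that it offers.
- The arm moves only by the tool servo_tool, never from a script. Its arguments are lists of equal length, an entry for each row: "linear": the shift along the tool's x, y, z in m, a list of three; "rot": the turn, a rotation vector about the tool's x, y, z in degrees, a list of three; "fingers": the opening, from -1 (shut) to 1 (fully open). A call has 1 to 20 rows; each row shifts and turns the commanded pose from where the row before left it, along the tool's axes as they then stand; what a row does not reach is not made up. A row lasts 1/10 s, in which the tool goes at most 50 mm and 8.59 degrees, less where a joint would pass 70% of its speed; a pose out of reach is approached as far as the arm can. A call is refused whole if a number of a shift passes 0.05 or a number of a turn 8.59, either way. A call with a gripper value outside its range is refused whole. The fingers move at their own pace and stop on an object; "force" is the grip in N (left out, the last holds). Time passes only in rows, so rows that do not move let the fingers close. It gives the time, the measured TCP pose, the force, the opening and the grip force at its end, in the units of the state.
- r.state(): the state, without advancing time (a new reading comes with each control period).
- r.snapshot(name): name is "scene" or "top" or "wrist"; returns the picture (400x640x3 uint8, red, green, blue); there is no depth.
- r.camera_info(name): a dict with "vertical_fov" (degrees; the focal length in pixels is half the picture's height over the tangent of half this angle, whatever the lens; pixels are square), "cx", "cy" (the principal point, pixels), "dist" ([k1, k2, p1, p2, k3] as OpenCV has them; the pictures are not rectified), "pose" (4x4, takes a point from camera to world coordinates); the wrist camera has in their place "tool_from_camera" (4x4, takes a point from camera to tool coordinates, whose origin is the TCP and whose axes are the flange's). Camera axes: x right, y up, looking along -z (the intrinsics and any distortion apply to the point x, -y, -z); pixel columns grow to the right and rows downward; lengths in mm; the calibration is good to about 2 mm. A picture is of the moment at which its call begins: read the wrist's pose just before it. camera_info takes no time and is no camera call.
- r.job_done(): hands the job in; it is judged then, once.
The state is a dict: "clock": time; "q": joint angles; "joint_velocities": joint speeds; "effort": joint torques, N m; "tool_pos": TCP position; "tcp_rot": TCP orientation; "force": force on the tool from outside, world axes, zero at the start; "wrist_torque": the same for the moment, N m; "width": finger opening in mm; "gripper_force": force on a finger pad.
Only numpy, scipy, OpenCV 4.12 (cv2) and the standard library are available. Lean on these libraries where they do the work, as an engineer would, in place of code of your own. Each camera call takes 0.05 s, during which the arm holds its last target. There are 200 camera calls.

## Working session

There is one attempt and no reset: what is moved stays moved. The work goes in short steps, Python scripts to look and compute and a tool call to move; the robot and the scene stay as the last step left them, time stands still between calls to the robot, and variables do not carry over. Pictures are saved under pics/ and viewed, at most 14 in all, crops included, and the job is handed in when it is done.

Besides the shell and the picture viewer there is one more tool, called after "Emit:" as name(argument=value, ...) on one line, values as JSON. servo_tool: Moves the arm, as the interface text tells. Its arguments: {"type":"object","properties":{"linear":{"type":"array","items":{"type":"array","items":{"type":"number"}}},"rot":{"type":"array","items":{"type":"array","items":{"type":"number"}}},"fingers":{"type":"array","items":{"type":"number"}},"force":{"type":"number"}},"required":["linear","rot","fingers"]}

```bash
mkdir -p pics; cat > h.py <<'E'
import numpy as np, cv2
from workcell import r
def K(c):
    f=200/np.tan(np.radians(c["vertical_fov"])/2)
    return np.array([[f,0,c["cx"]],[0,f,c["cy"]],[0,0,1.]])
def ray(c,T,px):
    u=cv2.undistortPoints(np.array(px,float).reshape(-1,1,2),K(c),np.array(c["dist"],float)).reshape(-1,2)
    d=np.c_[u[:,0],-u[:,1],-np.ones(len(u))]
    return T[:3,3],d@T[:3,:3].T
def onplane(c,T,px,z):
    o,d=ray(c,T,px); return o+d*((z-o[2])/d[:,2])[:,None]
def proj(c,T,P):
    P=(np.atleast_2d(P)-T[:3,3])@T[:3,:3]
    P=P*[1,-1,-1]
    return cv2.projectPoints(P.astype(float),np.zeros(3),np.zeros(3),K(c),np.array(c["dist"],float))[0].reshape(-1,2)
E
python3 - <<'E'
from h import *
for n in("scene","top","wrist"):
    cv2.imwrite(f"pics/{n}0.png",r.snapshot(n)[...,::-1]); print(n,r.camera_info(n))
s=r.state();print(s)
E
```

```text
scene {'vertical_fov': 54.05288889636854, 'cx': 320.0892520312949, 'cy': 200.6952458227997, 'dist': array([-0.02203914,  0.        ,  0.        ,  0.        ,  0.        ]), 'pose': array([[ 6.33825394e-02, -5.55789973e-01,  8.28902986e-01,
         1.19277045e+03],
       [ 9.97988942e-01,  3.60070088e-02, -5.21686371e-02,
        -1.14599904e+02],
       [-8.51511739e-04,  8.30542594e-01,  5.56954463e-01,
         4.55891841e+02],
       [ 0.00000000e+00,  0.00000000e+00,  0.00000000e+00,
         1.00000000e+00]])}
top {'vertical_fov': 49.32781296337479, 'cx': 320.33967815849064, 'cy': 193.6568626682849, 'dist': array([-0.00877947,  0.        ,  0.        ,  0.        ,  0.        ]), 'pose': array([[ 2.29685935e-02,  9.97648471e-01, -6.45753130e-02,
         5.38894218e+02],
       [-9.99664271e-01,  2.21442361e-02, -1.34528030e-02,
        -7.29908355e+01],
       [-1.19911974e-02,  6.48626252e-02,  9.97822154e-01,
         1.10067740e+03],
       [ 0.00000000e+00,  0.00000000e+00,  0.00000000e+00,
         1.00000000e+00]])}
wrist {'vertical_fov': 64.04389347091289, 'cx': 318.9
[... 482 characters left out ...]
)}
{'clock': 0.15, 'q': array([1.30598426e+00, 8.73346192e-02, 1.75330765e-01, 1.65979838e+00,
       1.70162265e-05, 1.57081855e+00]), 'joint_velocities': array([-1.29622892e-04, -2.74884335e-03,  4.14626599e-03,  1.19116202e-03,
        1.89787412e-05,  1.20820433e-03]), 'effort': array([ 6.38185938e-04, -5.20765436e+01,  4.65044188e+01,  1.40231929e-02,
       -1.07620554e-05, -1.38643426e-05]), 'tool_pos': array([143.90756393, 530.68729268, 252.75293176]), 'tcp_rot': array([-4.14766293e-01, -3.11394133e+00,  1.56263954e-03]), 'force': array([0.64882718, 0.05410174, 0.46913121]), 'wrist_torque': array([0.03426215, 0.00626399, 0.03998791]), 'gripper_force': 0.0, 'width': 85.54626715666316}
```

View pics/top0.png

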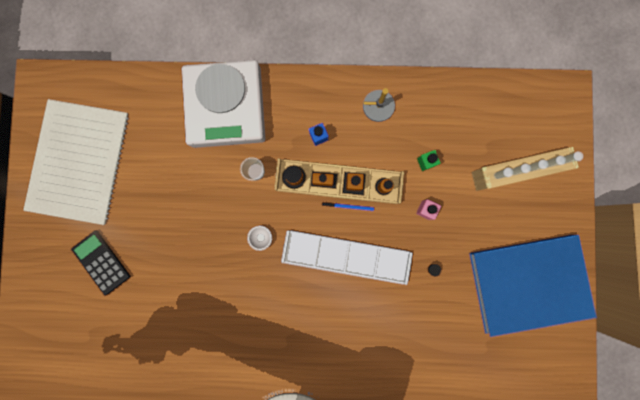

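View pics/scene0.png

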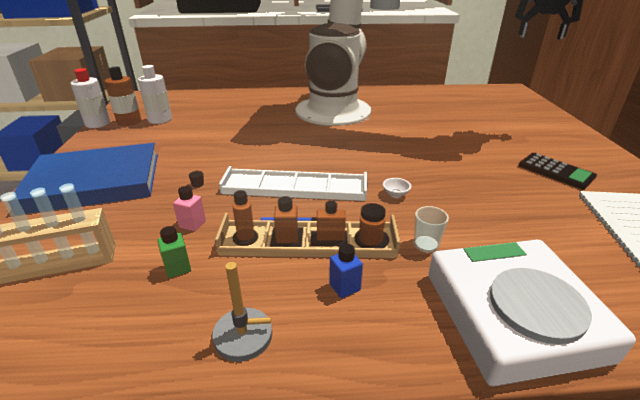

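The top view (image right = −y, up = +x) shows the rack at about (278..405, 160..203). From left to right it holds the jar (293,176), flat (323,179), square (354,183) and slim (385,185). The empty tray is at about (283..412, 230..283). The scene view confirms the order. The blue, green and pink bottles are decoys. I'll measure now.

```bash
cat > m.py <<'E'
from h import *
im=cv2.imread("pics/top0.png"); c=r.camera_info("top");T=c["pose"]
hsv=cv2.cvtColor(im,cv2.COLOR_BGR2HSV)
def big(m,roi,out=None):
    k=np.zeros_like(m);x0,y0,x1,y1=roi;k[y0:y1,x0:x1]=m[y0:y1,x0:x1]
    k=cv2.morphologyEx(k,cv2.MORPH_CLOSE,np.ones((5,5)))
    cs,_=cv2.findContours(k,cv2.RETR_EXTERNAL,cv2.CHAIN_APPROX_NONE)
    return max(cs,key=cv2.contourArea)
print(im[165,305],im[197,340],im[250,330],im[215,345])
def rep(n,cn,z):
    P=onplane(c,T,cn.reshape(-1,2),z)
    rc=cv2.minAreaRect(P[:,:2].astype(np.float32)); print(n,rc)
    b=cv2.boxPoints(rc); e=sorted([b[1]-b[0],b[2]-b[1]],key=np.linalg.norm)[1]
    print(' row angle from +y deg',np.degrees(np.arctan(-e[0]/e[1])))
white=((hsv[...,1]<60)&(hsv[...,2]>120)).astype(np.uint8)*255
rep('tray',big(white,(275,222,420,290)),20)
wood=((hsv[...,1]<140)&(hsv[...,2]>130)).astype(np.uint8)*255
rep('rack',big(wood,(270,152,412,203)),20)
blk=(hsv[...,2]<50).astype(np.uint8)*255
for n,(u,v),z in(('jar',(293,176),73),('flat',(323,179),83),('square',(354,182),91),('slim',(386,185),101)):
    print(n,onplane(c,T,[(u,v)],z).round(1))
E
python3 m.py; python3 -c "
import cv2;i=cv2.imread('pics/top0.png')[145:295,265:425];cv2.imwrite('pics/c.png',cv2.resize(i,None,fx=5,fy=4.0*1.0,interpolation=cv2.INTER_CUBIC)[:600])"
```

```text
[ 76 116 142] [ 98 149 179] [214 212 212] [ 63 111 166]
tray ((454.3017272949219, -126.22235107421875), (316.55108642578125, 82.6246109008789), 81.36442565917969)
 row angle from +y deg -8.635577
rack ((641.7299194335938, -102.42680358886719), (318.4488830566406, 83.04534912109375), 85.20063018798828)
 row angle from +y deg -4.7993784
jar [[645.9   6.7  73. ]]
flat [[639.4 -64.7  83. ]]
square [[ 633.1 -137.    91. ]]
slim [[ 626.9 -210.   101. ]]
```

View pics/c.png

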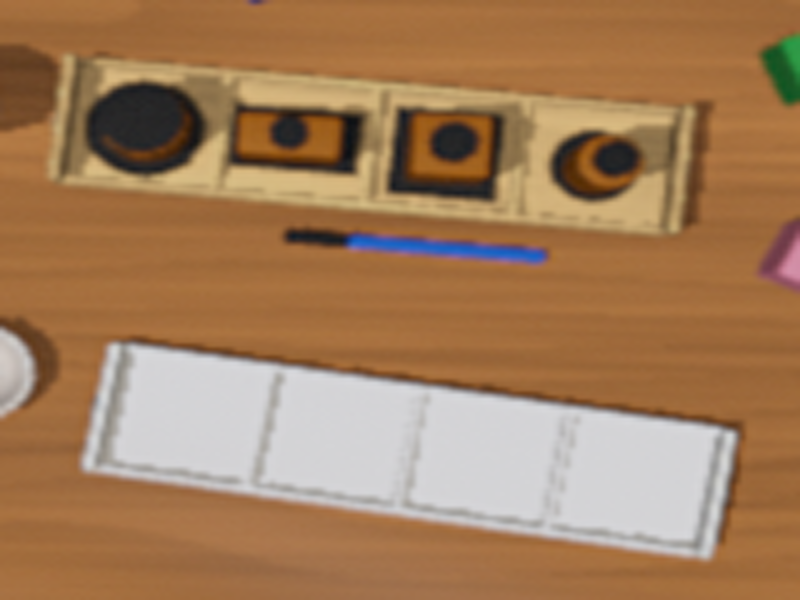

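Emit:
servo_tool(linear=[[-0.048,0,0],[-0.048,0,0],[-0.048,0,0],[-0.048,0,0],[-0.048,0,0],[-0.048,0,0],[-0.048,0,0],[-0.048,0,0],[-0.048,0,0],[-0.048,0,0],[-0.048,0,0],[-0.048,0,0],[-0.048,0,0],[-0.048,0,0],[-0.048,0,0],[-0.048,0,0],[0,0,0],[0,0,0]], rot=[[0,0,5],[0,0,5],[0,0,5],[0,0,5],[0,0,5],[0,0,5],[0,0,5],[0,0,5],[0,0,5],[0,0,5],[0,0,5],[0,0,5],[0,0,5],[0,0,5],[0,0,5],[0,0,5],[0,0,0],[0,0,0]], fingers=[1,1,1,1,1,1,1,1,1,1,1,1,1,1,1,1,1,1], force=40)

```text
clock: 1.95
tool_pos: [572.7, -32.8, 253.0]
tcp_rot: [-2.321, -2.116, 0.0]
force: [-0.6, 0.2, 0.8]
width: 85.3
gripper_force: 0.0
```

```bash
cat >> h.py <<'E'
from scipy.spatial.transform import Rotation as Ro
def wristT(s):
    A=np.eye(4);A[:3,:3]=Ro.from_rotvec(s["tcp_rot"]).as_matrix();A[:3,3]=s["tool_pos"]
    return A@r.camera_info("wrist")["tool_from_camera"]
def yaw(s): # deg, direction of tool y
    y=Ro.from_rotvec(s["tcp_rot"]).as_matrix()[:,1]; return np.degrees(np.arctan2(y[1],y[0]))
def go(s,x,y,z=None):
    M=Ro.from_rotvec(s["tcp_rot"]).as_matrix(); p=s["tool_pos"]
    return (M.T@(np.array([x,y,p[2] if z is None else z])-p)).round(1)
E
python3 - <<'E'
from h import *
s=r.state();i=r.snapshot("wrist")[...,::-1];cv2.imwrite("pics/w1.png",i);T=wristT(s);np.save("w1T.npy",T)
print(s["clock"],s["tool_pos"],yaw(s),s["q"])
E
```

```text
1.95 [572.7418102  -32.78396553 252.99076394] -5.290297080742267 [-5.72586401e-02  1.45185281e-01  2.39135545e-01  1.66529753e+00
  1.75901900e-04  1.60587078e+00]
```

View pics/w1.png

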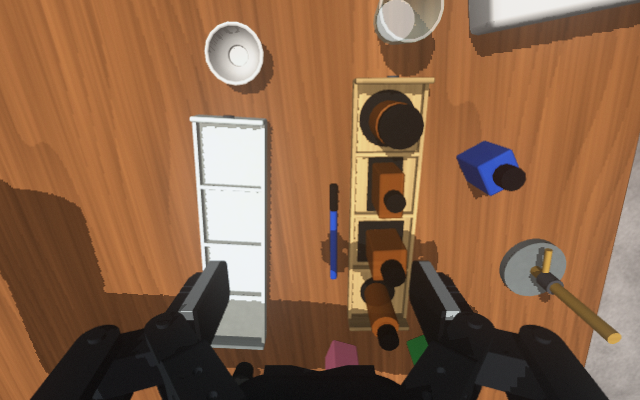

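The wrist view (up = +y, right = +x) shows the rack end-board corners at (357,79) and (433,79), and the tray end corners at (191,118) and (266,122). The caps are at jar (402,127), flat (395,201), square (393,273) and slim (388,336).

```bash
python3 - <<'E'
from h import *
w=r.camera_info("wrist");TW=np.load("w1T.npy");t=r.camera_info("top");TT=t["pose"]
iw=cv2.imread("pics/w1.png");it=cv2.imread("pics/top0.png")
def blob(im,p,rad,thr):
    g=im.max(axis=2); m=np.zeros_like(g);x,y=p
    m[y-rad:y+rad+1,x-rad:x+rad+1]=(g[y-rad:y+rad+1,x-rad:x+rad+1]<thr)
    n,l,st,c=cv2.connectedComponentsWithStats(m.astype(np.uint8)); k=l[y,x]
    return c[k],st[k]
for n,a,b,z,ra,rb in(('jar',(402,127),(294,175),73,28,12),('flat',(395,201),(323,178),83,13,5),('square',(393,273),(356,180),91,15,5),('slim',(388,336),(387,184),101,14,5)):
    ca,sa=blob(iw,a,ra,45);cb,sb=blob(it,b,rb,75)
    print(n,ca.round(1),sa[2:4],onplane(w,TW,[ca],z)[0,:2].round(1),'top',cb.round(1),sb[2:4],onplane(t,TT,[cb],z)[0,:2].round(1))
for n,p,z in(('rackfar',[(357,79),(433,79)],36),('racknear',[(348,325),(407,327)],36),('trayfar',[(191,118),(266,122)],26),('traynear',[(216,347),(264,348)],26)):
    print(n,onplane(w,TW,p,z)[:,:2].round(1))
u=lambda px:[(265+x/5,145+y/4) for x,y in px]
print('top rack',onplane(t,TT,u([(62,55),(697,103),(684,235),(50,180)]),30)[:,:2].round(1))
print('top tray',onplane(t,TT,u([(108,342),(739,428),(713,557),(82,470)]),22)[:,:2].round(1))
E
```

```text
jar [402.5 129.5] [6 8] [655.3   5.6] top [293.5 176.1] [24 22] [645.8   5.4]
flat [319.5 199.5] [640 400] [572.  -52.6] top [322.7 176.7] [10  9] [644.8 -63.9]
square [392.1 274. ] [28 29] [ 639.  -137.8] top [355.3 180.1] [9 9] [ 637.6 -140. ]
slim [387.6 337.2] [21 26] [ 630.8 -209.4] top [387.8 184.1] [9 9] [ 629.  -214.1]
rackfar [[619.6  54.2]
 [695.2  47.2]]
racknear [[ 591.4 -246.2]
 [ 668.2 -256.8]]
trayfar [[442.2  32. ]
 [521.4  20.2]]
traynear [[ 407.  -275.6]
 [ 473.1 -283.4]]
top rack [[ 692.5   49.9]
 [ 669.4 -264.6]
 [ 587.8 -259.1]
 [ 614.7   53.5]]
top tray [[ 515.6   22.8]
 [ 470.2 -288.8]
 [ 391.5 -276.8]
 [ 436.9   33.4]]
```

Emit:
servo_tool(linear=[[0.016,0.025,0.03],[0.016,0.025,0.03],[0.016,0.025,0.03],[0,0,0],[0,0,0],[0,0,0]], rot=[[0,0,-0.4],[0,0,0],[0,0,0],[0,0,0],[0,0,0],[0,0,0]], fingers=[1,1,1,1,1,1])

```text
clock: 2.6
tool_pos: [651.6, 10.6, 164.6]
tcp_rot: [2.31, 2.128, 0.002]
force: [1.0, -0.9, 0.9]
width: 85.6
gripper_force: 0.0
```

```bash
python3 - <<'E'
from h import *
s=r.state();i=r.snapshot("wrist")[...,::-1];cv2.imwrite("pics/w2.png",i);np.save("w2T.npy",wristT(s))
print(s["clock"],s["tool_pos"],yaw(s))
c=r.camera_info("wrist");print(proj(c,wristT(s),[[652,7,73],[645,-65,83],[638,-139,91],[630,-213,101]]))
E
```

```text
2.6 [651.59019867  10.57869096 164.61178009] -4.687924815451907
[[318.81376771 214.75619584]
 [317.56924414 306.94826318]
 [316.69029144 388.23548554]
 [314.76346064 461.76030585]]
```

View pics/w2.png

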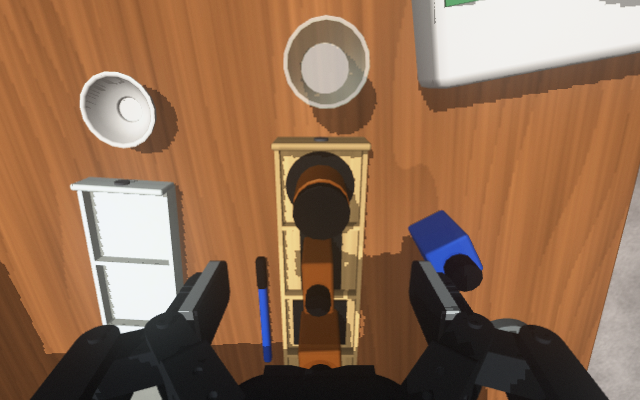

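The jar cap is at (321,213), about 1 mm off the tool's centre line. I'll descend and grip.

Emit:
servo_tool(linear=[[-0.003,0.001,0.04],[0,0,0.04],[0,0,0.03],[0,0,0.008],[0,0,0],[0,0,0],[0,0,0],[0,0,0],[0,0,0],[0,0,0],[0,0,0],[0,0,0]], rot=[[0,0,0],[0,0,0],[0,0,0],[0,0,0],[0,0,0],[0,0,0],[0,0,0],[0,0,0],[0,0,0],[0,0,0],[0,0,0],[0,0,0]], fingers=[1,1,1,1,1,1,-1,-1,-1,-1,-1,-1], force=40)

```text
clock: 3.85
tool_pos: [652.9, 6.7, 46.5]
tcp_rot: [2.311, 2.126, 0.002]
force: [-0.2, -0.6, 5.4]
width: 43.1
gripper_force: 40.6
```

Emit:
servo_tool(linear=[[0,0,-0.02],[0,0,-0.045],[0,0,-0.045],[0,-0.0275,0],[-0.03,-0.0275,0],[-0.04,-0.0275,0],[-0.04,-0.0275,0],[-0.04,-0.0275,0],[-0.04,-0.0275,0],[-0.04,-0.0275,0],[-0.032,0,0],[0,0,0],[0,0,0],[0,0,0]], rot=[[0,0,0],[0,0,0],[0,0,0],[0,0,0],[0,0,0],[0,0,0],[0,0,0],[0,0,0],[0,0,0],[0,0,0],[0,0,0],[0,0,3.7],[0,0,0],[0,0,0]], fingers=[-1,-1,-1,-1,-1,-1,-1,-1,-1,-1,-1,-1,-1,-1])

```text
clock: 5.25
tool_pos: [438.8, -238.2, 155.3]
tcp_rot: [-2.378, -2.053, 0.0]
force: [-0.3, -0.7, -1.2]
width: 43.3
gripper_force: 41.2
```

```bash
python3 - <<'E'
from h import *
s=r.state();i=r.snapshot("wrist")[...,::-1];cv2.imwrite("pics/w3.png",i);np.save("w3T.npy",wristT(s))
print(s["clock"],s["tool_pos"],yaw(s),s["width"],s["gripper_force"],go(s,439.4,-238.3))
E
```

```text
5.25 [ 438.8041267  -238.15742005  155.25591761] -8.376587838184125 43.28526051202253 41.2371164560318 [-0.1  0.6 -0. ]
```

View pics/w3.png

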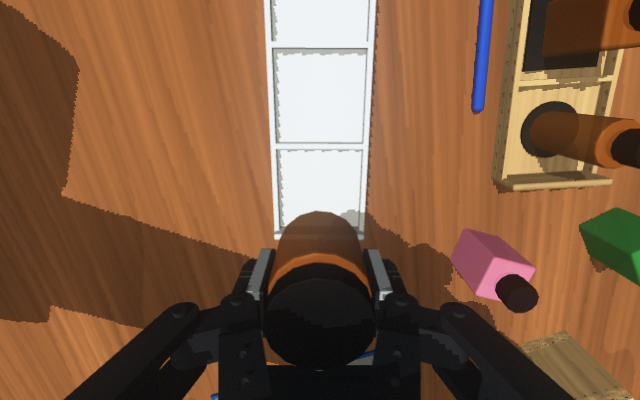

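The jar is held upright. The tray walls show at rows 47 and 146, columns 275–367, and the end board is partly hidden at row ~235. I'll check this against the numbers.

```bash
python3 - <<'E'
from h import *
c=r.camera_info("wrist");T=np.load("w3T.npy")
print(onplane(c,T,[(272,47),(372,47),(275,146),(367,146)],18)[:,:2].round(1))
print(onplane(c,T,[(276,235),(362,235)],26)[:,:2].round(1))
C=np.array([456,-127]);a=np.radians(-8.5);d=np.array([-np.sin(a),np.cos(a)]);print(C+0*d,C-75*d,C-150*d)
E
```

```text
[[ 421.6 -122.5]
 [ 494.8 -133.4]
 [ 409.7 -195.2]
 [ 483.8 -206.2]]
[[ 397.  -270.3]
 [ 470.9 -281.3]]
[ 456. -127.] [ 444.91429417 -201.17618975] [ 433.82858833 -275.3523795 ]
```

Emit:
servo_tool(linear=[[0,0.0015,0.04],[0,0,0.04],[0,0,0.02],[0,0,0.009],[0,0,0.002],[0,0,0],[0,0,0]], rot=[[0,0,0],[0,0,0],[0,0,0],[0,0,0],[0,0,0],[0,0,0],[0,0,0]], fingers=[-1,-1,-1,-1,-1,-1,-1])

```text
clock: 6.0
tool_pos: [441.1, -238.8, 45.6]
tcp_rot: [2.378, 2.051, 0.001]
force: [-0.0, -0.6, -1.3]
width: 43.0
gripper_force: 41.2
```

Emit:
servo_tool(linear=[[0,0,0.001],[0,0,0.001],[0,0,0],[0,0,0],[0,0,0],[0,0,0],[0,0,0],[0,0,-0.02],[0,0,-0.05],[0,0,-0.05],[0.04,0.035,0],[0.04,0.035,0],[0.04,0.035,0],[0.04,0.035,0],[0.046,0.036,0],[0,0,0],[0,0,0],[0,0,0]], rot=[[0,0,0],[0,0,0],[0,0,0],[0,0,0],[0,0,0],[0,0,0],[0,0,0],[0,0,0],[0,0,0],[0,0,0],[0,0,0],[0,0,0],[0,0,0],[0,0,0],[0,0,0],[0,0,-3.6],[0,0,0],[0,0,0]], fingers=[-1,-1,-1,1,1,1,1,1,1,1,1,1,1,1,1,1,1,1])

```text
clock: 7.8
tool_pos: [628.7, -75.0, 162.1]
tcp_rot: [-2.315, -2.123, 0.001]
force: [-0.3, 0.6, -0.1]
width: 85.5
gripper_force: 0.0
```

```bash
cat > look.py <<'E'
import sys
from h import *
n=sys.argv[1];s=r.state();i=r.snapshot("wrist")[...,::-1];cv2.imwrite(f"pics/{n}.png",i);T=wristT(s);np.save(n+"T.npy",T)
print(s["clock"],s["tool_pos"].round(1),yaw(s).round(2),s["width"],s["force"].round(1))
c=r.camera_info("wrist")
for a in sys.argv[2:]:
    x,y,z=map(float,a.split(","));print(a,'px',proj(c,T,[[x,y,z]]).round(0),'go',go(s,x,y))
E
python3 look.py w4 645,-61,83 638,-138,91
```

```text
7.8 [628.7 -75.  162.1] -4.97 85.45097939689582 [-0.3  0.6 -0.1]
645,-61,83 px [[341. 196.]] go [15.3 15.  -0. ]
638,-138,91 px [[339. 300.]] go [-62.   14.7   0. ]
```

View pics/w4.png

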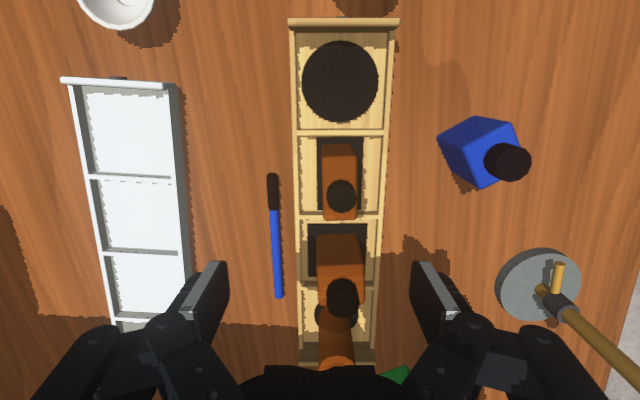

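The flat bottle's cap is at (341,196), exactly where predicted. The square's cap is at (342,297), which puts it at about (639.5,−136.5). The bay the jar left is empty.

Emit:
servo_tool(linear=[[0.014,0.015,0],[0,0,0.03],[0,0,0.04],[0,0,0.03],[0,0,0.017],[0,0,0],[0,0,0],[0,0,0],[0,0,0],[0,0,0],[0,0,0],[0,0,0],[0,0,0],[0,0,0]], rot=[[0,0,0],[0,0,0],[0,0,0],[0,0,0],[0,0,0],[0,0,0],[0,0,0],[0,0,0],[0,0,0],[0,0,0],[0,0,0],[0,0,0],[0,0,0],[0,0,0]], fingers=[1,1,1,1,1,1,1,-1,-1,-1,-1,-1,-1,-1])

```text
clock: 9.25
tool_pos: [645.5, -62.0, 45.9]
tcp_rot: [2.313, 2.125, 0.001]
force: [-1.0, 0.6, 5.8]
width: 25.4
gripper_force: 39.9
```

```bash
python3 - <<'E'
from h import *
s=r.state();print(s["clock"],s["tool_pos"].round(1),yaw(s),s["width"],s["gripper_force"],go(s,452,-164.6))
E
```

```text
9.25 [645.5 -62.   45.9] -4.86790864884052 25.36340959851498 39.86582100391388 [-118.6 -184.1   -0.2]
```

Emit:
servo_tool(linear=[[0,0,-0.02],[0,0,-0.045],[0,0,-0.045],[0,-0.02,0],[-0.02,-0.04,0],[-0.035,-0.04,0],[-0.035,-0.04,0],[-0.028,-0.034,0],[0,-0.01,0],[0,0,0],[0,0,0],[0,0,0]], rot=[[0,0,0],[0,0,0],[0,0,0],[0,0,0],[0,0,0],[0,0,0],[0,0,0],[0,0,0],[0,0,0],[0,0,3.7],[0,0,0],[0,0,0]], fingers=[-1,-1,-1,-1,-1,-1,-1,-1,-1,-1,-1,-1])

```text
clock: 10.45
tool_pos: [457.1, -160.0, 155.1]
tcp_rot: [-2.379, -2.051, 0.0]
force: [0.6, -0.1, -1.2]
width: 25.6
gripper_force: 39.6
```

```bash
python3 look.py w5 452.2,-164.5,8
```

```text
10.45 [ 457.1 -160.   155.1] -8.46 25.627103563236364 [ 0.6 -0.1 -1.2]
452.2,-164.5,8 px [[313. 193.]] go [-5.2 -4.2  0. ]
```

View pics/w5.png

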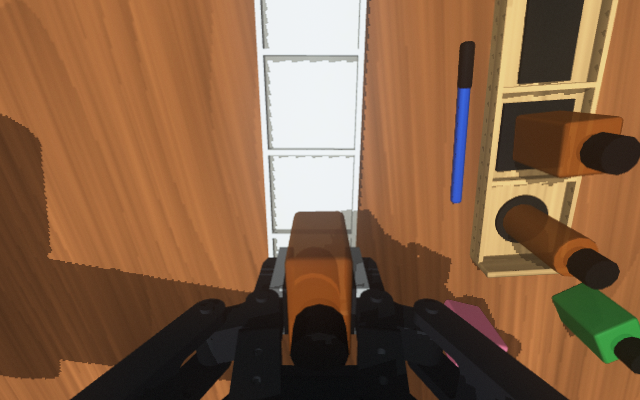

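The flat bottle is held. Its bay spans rows 152–232, columns 268–358, and the predicted centre (313,193) matches.

Emit:
servo_tool(linear=[[-0.005,-0.004,0],[0,0,0.04],[0,0,0.04],[0,0,0.02],[0,0,0.01],[0,0,0.002],[0,0,0.001],[0,0,0],[0,0,0]], rot=[[0,0,0],[0,0,0],[0,0,0],[0,0,0],[0,0,0],[0,0,0],[0,0,0],[0,0,0],[0,0,0]], fingers=[-1,-1,-1,-1,-1,-1,-1,-1,-1])

```text
clock: 11.4
tool_pos: [452.6, -164.8, 43.0]
tcp_rot: [2.38, 2.049, 0.001]
force: [0.8, 0.3, -1.5]
width: 25.5
gripper_force: 39.2
```

```bash
python3 - <<'E'
from h import *
s=r.state();print(s["clock"],s["tool_pos"].round(1),yaw(s),s["width"],s["force"],go(s,639.5,-138))
E
```

```text
11.4 [ 452.6 -164.8   43. ] -8.561363248756585 25.52671022528187 [ 0.78411351  0.28693846 -1.53630226] [ 54.3 180.8   0.2]
```

Emit:
servo_tool(linear=[[0,0,0.001],[0,0,0],[0,0,0],[0,0,0],[0,0,0],[0,0,0],[0,0,-0.02],[0,0,-0.05],[0,0,-0.05],[0.011,0.036,0],[0.011,0.036,0],[0.011,0.036,0],[0.011,0.036,0],[0.01,0.036,0],[0,0,0],[0,0,0],[0,0,0]], rot=[[0,0,0],[0,0,0],[0,0,0],[0,0,0],[0,0,0],[0,0,0],[0,0,0],[0,0,0],[0,0,0],[0,0,0],[0,0,0],[0,0,0],[0,0,0],[0,0,0],[0,0,-3.6],[0,0,0],[0,0,0]], fingers=[-1,-1,1,1,1,1,1,1,1,1,1,1,1,1,1,1,1])

```text
clock: 13.1
tool_pos: [637.9, -138.1, 161.1]
tcp_rot: [-2.317, -2.121, 0.001]
force: [0.2, -0.4, 0.7]
width: 85.8
gripper_force: 0.0
```

```bash
python3 look.py w6 639.5,-138,91 631,-211,101
```

```text
13.1 [ 637.9 -138.1  161.1] -5.07 85.76911845639191 [ 0.2 -0.4  0.7]
639.5,-138,91 px [[320. 222.]] go [ 0.2  1.6 -0. ]
631,-211,101 px [[318. 324.]] go [-73.2  -0.4   0. ]
```

View pics/w6.png

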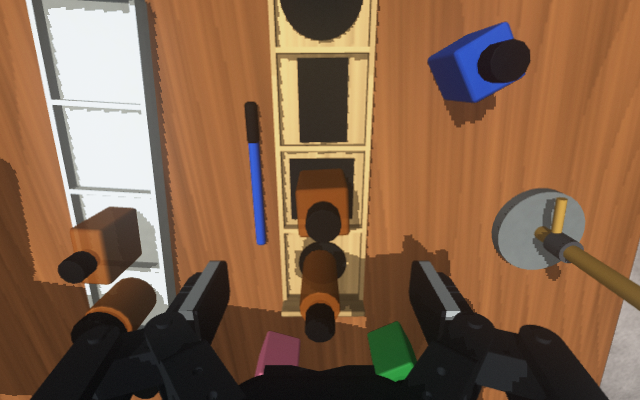

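The square bottle's cap is at (323,222), so x is about 641.5. The slim cap is at (320,322). The jar and flat bottle are standing in the tray.

Emit:
servo_tool(linear=[[0,0.003,0.02],[0,0,0.04],[0,0,0.03],[0,0,0.02],[0,0,0.003],[0,0,0],[0,0,0],[0,0,0],[0,0,0],[0,0,0],[0,0,0],[0,0,0],[0,0,0]], rot=[[0,0,0],[0,0,0],[0,0,0],[0,0,0],[0,0,0],[0,0,0],[0,0,0],[0,0,0],[0,0,0],[0,0,0],[0,0,0],[0,0,0],[0,0,0]], fingers=[1,1,1,1,1,1,1,-1,-1,-1,-1,-1,-1])

```text
clock: 14.45
tool_pos: [641.5, -138.3, 49.0]
tcp_rot: [2.315, 2.122, 0.001]
force: [0.0, 0.2, 6.8]
width: 38.0
gripper_force: 40.4
```

```bash
python3 - <<'E'
from h import *
s=r.state();print(s["clock"],s["tool_pos"].round(1),yaw(s),s["width"],s["gripper_force"],go(s,463.5,-90.5))
E
```

```text
14.45 [ 641.5 -138.3   49. ] -4.971455976700881 37.95177651034039 40.40481448173523 [  32.2 -181.5   -0.2]
```

Emit:
servo_tool(linear=[[0,0,-0.02],[0,0,-0.045],[0,0,-0.045],[0,-0.02,0],[0.01,-0.04,0],[0.012,-0.04,0],[0.01,-0.04,0],[0,-0.031,0],[0,-0.01,0],[0,0,0],[0,0,0],[0,0,0]], rot=[[0,0,0],[0,0,0],[0,0,0],[0,0,0],[0,0,0],[0,0,0],[0,0,0],[0,0,0],[0,0,0],[0,0,3.7],[0,0,0],[0,0,0]], fingers=[-1,-1,-1,-1,-1,-1,-1,-1,-1,-1,-1,-1])

```text
clock: 15.65
tool_pos: [464.1, -90.9, 158.1]
tcp_rot: [-2.381, -2.049, 0.0]
force: [-0.2, -0.6, -1.3]
width: 37.3
gripper_force: 40.4
```

```bash
python3 look.py w7 463.4,-90.3,8 468.9,-53.2,18
```

```text
15.65 [464.1 -90.9 158.1] -8.59 37.31173490781196 [-0.2 -0.6 -1.3]
463.4,-90.3,8 px [[317. 186.]] go [ 0.4 -0.7  0. ]
468.9,-53.2,18 px [[317. 146.]] go [38.  -0.8  0. ]
```

View pics/w7.png

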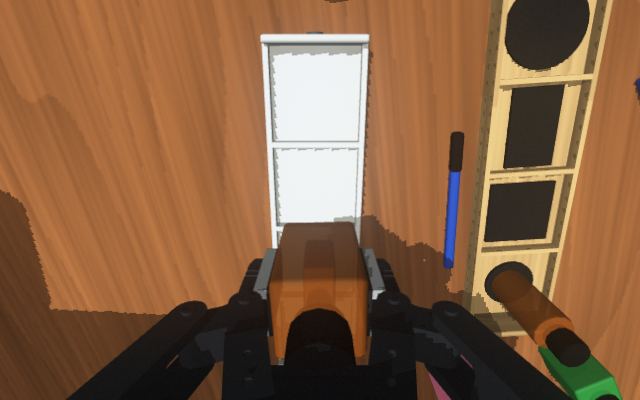

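The square bottle is held. The bay wall is at (317,145), as predicted, so I'll set it down.

Emit:
servo_tool(linear=[[0,0,0.04],[0,0,0.04],[0,0,0.02],[0,0,0.01],[0,0,0.002],[0,0,0.001],[0,0,0],[0,0,0]], rot=[[0,0,0],[0,0,0],[0,0,0],[0,0,0],[0,0,0],[0,0,0],[0,0,0],[0,0,0]], fingers=[-1,-1,-1,-1,-1,-1,-1,-1])

```text
clock: 16.5
tool_pos: [464.1, -90.8, 45.9]
tcp_rot: [2.382, 2.047, 0.001]
force: [0.2, -0.3, -1.0]
width: 38.0
gripper_force: 39.9
```

```bash
python3 - <<'E'
from h import *
s=r.state();print(s["clock"],s["tool_pos"].round(1),yaw(s),s["width"],s["force"],go(s,632,-210))
E
```

```text
16.5 [464.1 -90.8  45.9] -8.663712688941184 37.95223070069307 [ 0.16062134 -0.30087904 -0.96964633] [-92.5 183.9   0.2]
```

Emit:
servo_tool(linear=[[0,0,0.001],[0,0,0],[0,0,0],[0,0,0],[0,0,0],[0,0,0],[0,0,-0.03],[0,0,-0.05],[0,0,-0.05],[-0.018,0.037,0],[-0.018,0.037,0],[-0.018,0.037,0],[-0.019,0.037,0],[-0.02,0.036,0],[0,0,0],[0,0,0],[0,0,0]], rot=[[0,0,0],[0,0,0],[0,0,0],[0,0,0],[0,0,0],[0,0,0],[0,0,0],[0,0,0],[0,0,0],[0,0,0],[0,0,0],[0,0,0],[0,0,0],[0,0,0],[0,0,-3.6],[0,0,0],[0,0,0]], fingers=[-1,-1,1,1,1,1,1,1,1,1,1,1,1,1,1,1,1])

```text
clock: 18.2
tool_pos: [631.3, -210.2, 174.2]
tcp_rot: [-2.319, -2.119, 0.0]
force: [-0.0, 0.2, -1.0]
width: 85.5
gripper_force: 0.0
```

```bash
python3 look.py w8 632,-210,101
```

```text
18.2 [ 631.3 -210.2  174.2] -5.16 85.46988671910395 [-0.   0.2 -1. ]
632,-210,101 px [[319. 220.]] go [ 0.3  0.7 -0. ]
```

View pics/w8.png

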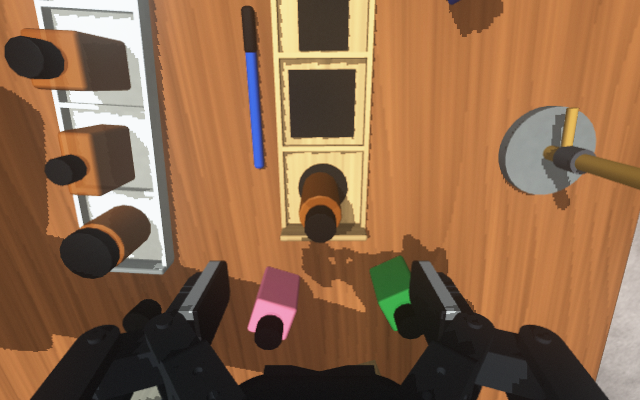

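The slim cap is at (321,222), which is aligned. The pink and green bottles are well clear, about 110 mm further along −y.

Emit:
servo_tool(linear=[[-0.001,0.001,0.02],[0,0,0.04],[0,0,0.03],[0,0,0.02],[0,0,0.006],[0,0,0],[0,0,0],[0,0,0],[0,0,0],[0,0,0],[0,0,0],[0,0,0],[0,0,0],[0,0,0]], rot=[[0,0,0],[0,0,0],[0,0,0],[0,0,0],[0,0,0],[0,0,0],[0,0,0],[0,0,0],[0,0,0],[0,0,0],[0,0,0],[0,0,0],[0,0,0],[0,0,0]], fingers=[1,1,1,1,1,1,1,-1,-1,-1,-1,-1,-1,-1])

```text
clock: 19.65
tool_pos: [632.6, -211.6, 58.7]
tcp_rot: [2.317, 2.121, 0.0]
force: [-0.7, 0.0, 5.0]
width: 31.1
gripper_force: 39.7
```

```bash
python3 - <<'E'
from h import *
s=r.state();print(s["clock"],s["tool_pos"].round(1),yaw(s),s["width"],s["gripper_force"],go(s,474.6,-16.1))
E
```

```text
19.65 [ 632.6 -211.6   58.7] -5.0741446572314235 31.105507769708016 39.65952694416046 [ 1.807e+02 -1.746e+02 -1.000e-01]
```

Emit:
servo_tool(linear=[[0,0,-0.02],[0,0,-0.045],[0,0,-0.045],[0.015,-0.015,0],[0.03,-0.029,0],[0.033,-0.032,0],[0.033,-0.032,0],[0.033,-0.032,0],[0.025,-0.024,0],[0.012,-0.011,0],[0,0,0],[0,0,0],[0,0,0]], rot=[[0,0,0],[0,0,0],[0,0,0],[0,0,0],[0,0,0],[0,0,0],[0,0,0],[0,0,0],[0,0,0],[0,0,0],[0,0,3.7],[0,0,0],[0,0,0]], fingers=[-1,-1,-1,-1,-1,-1,-1,-1,-1,-1,-1,-1,-1])

```text
clock: 20.95
tool_pos: [474.4, -16.0, 168.1]
tcp_rot: [-2.383, -2.047, 0.0]
force: [-0.6, -0.3, -0.4]
width: 31.6
gripper_force: 40.1
```

```bash
python3 look.py w9 474.6,-16.1,8 480.4,22.5,26
```

```text
20.95 [474.4 -16.  168.1] -8.69 31.551735564902526 [-0.6 -0.3 -0.4]
474.6,-16.1,8 px [[318. 183.]] go [-0.1  0.2 -0. ]
480.4,22.5,26 px [[318. 144.]] go [38.9  0.1 -0. ]
```

View pics/w9.png

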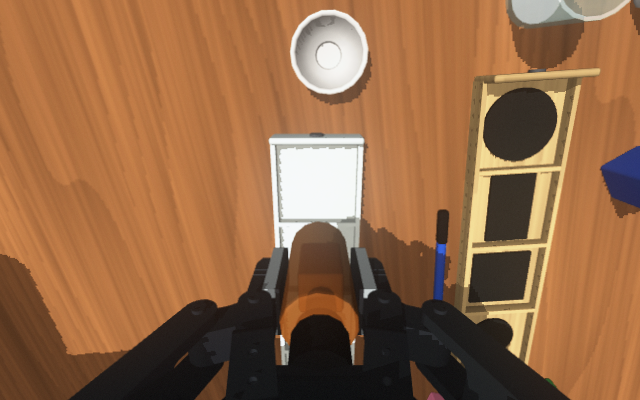

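The slim bottle is over the last bay (rows 143–220, columns 275–360), and the predicted centre (318,183) fits. I'll set it down.

Emit:
servo_tool(linear=[[0,0,0.04],[0,0,0.04],[0,0,0.02],[0,0,0.01],[0,0,0.002],[0,0,0.001],[0,0,0.0005],[0,0,0],[0,0,0]], rot=[[0,0,0],[0,0,0],[0,0,0],[0,0,0],[0,0,0],[0,0,0],[0,0,0],[0,0,0],[0,0,0]], fingers=[-1,-1,-1,-1,-1,-1,-1,-1,-1])

```text
clock: 21.9
tool_pos: [474.7, -15.8, 55.5]
tcp_rot: [2.384, 2.044, 0.002]
force: [0.1, -1.4, 1.1]
width: 31.4
gripper_force: 40.0
```

Emit:
servo_tool(linear=[[0,0,0],[0,0,0],[0,0,0],[0,0,0],[0,0,0],[0,0,-0.03],[0,0,-0.05],[0,0,-0.05],[0,0,-0.02],[0.04,-0.02,0],[0.04,-0.02,0],[0.04,-0.02,0],[0.04,-0.02,0],[0.04,-0.02,0],[0,0,0],[0,0,0],[0,0,0]], rot=[[0,0,0],[0,0,0],[0,0,0],[0,0,0],[0,0,0],[0,0,0],[0,0,0],[0,0,0],[0,0,0],[0,0,0],[0,0,0],[0,0,0],[0,0,0],[0,0,0],[0,0,0],[0,0,0],[0,0,0]], fingers=[1,1,1,1,1,1,1,1,1,1,1,1,1,1,1,1,1])

```text
clock: 23.6
tool_pos: [406.0, 196.6, 204.7]
tcp_rot: [2.385, 2.044, -0.0]
force: [-0.6, -1.0, 0.2]
width: 85.6
gripper_force: 0.0
```

```bash
python3 - <<'E'
from h import *
t=r.snapshot("top")[225:290,275:425,::-1];s=r.snapshot("scene")[120:280,200:420,::-1]
t=cv2.resize(t,(660,286),interpolation=cv2.INTER_CUBIC);s=cv2.resize(s,(400,291),interpolation=cv2.INTER_CUBIC)
o=np.zeros((577,660,3),np.uint8);o[:286]=t;o[286:,:400]=s;cv2.imwrite("pics/end.png",o);print(r.state()["clock"])
E
```

```text
23.7
```

View pics/end.png

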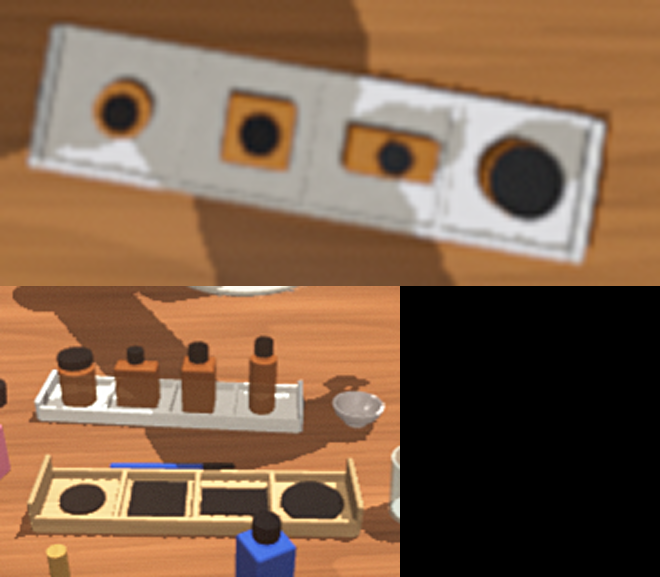

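All four bottles stand centred in their bays. In the top view, left to right, they are slim, square, flat and jar, which mirrors the rack. The gripper is clear of them.

```bash
python3 -c "
from workcell import r
print(r.job_done())"
```

```text
the job is handed in; nothing more can be done
None
```

I moved all four bottles into the tray in reverse order (left to right: slim, square, flat, jar), and the last pictures show them upright and released; I handed the job in at about 24 s, and the hand-in returned no verdict.

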